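# Slide a specimen plate over the edge of its loading block and lay it in the tray

## Robot

A 6-joint arm with a two-finger parallel gripper is mounted at the origin on a cart in front of the work surface, level with it; the furniture and walls round the work are solid. World frame = base frame: x ahead of the robot, y to its left, z up, the work surface at z = 0. Lengths are in m, angles in degrees, forces in N, time in s.
With the tool pointing down it reaches from about 0.4 to 0.825 m from the base axis. Payload 7 kg.
Tool frame: the origin (TCP) lies midway between the tips of the shut fingers; the grasp point (between the pads) lies 19 mm behind it (ctrl.hold_point_z is the distance from the TCP to the grasp point, in m); z points along the fingers, y is the line along which they close (so a half turn about z gives the same grasp; the last joint's range is limited). The gripper opens to 88 mm and grips with 3 to 60 N. Pads are 19 mm wide; open, the fingers measure 130 mm over their backs; the gripper's body (78 mm by 193 mm) begins 47 mm behind the grasp point.
Start: joints at [-50.013, 20.546, 0.682, 0, -70.136, -16.507], TCP at [0.269, -0.619, 0.227] pointing down, gripper open.
Joint ranges: [-176.03, 176.03], [-82.01, 121.73], [-58.28, 71.71], [-173.87, 95.51], [-174.79, -0.11], [-173.66, 173.66]. Speed limits (degrees/s): [136.94, 136.94, 172.46, 180, 180, 180].

## Interface

Orientations are given as [roll, pitch, yaw] about the fixed x, y, z axes, in that order (R = Rz(yaw) Ry(pitch) Rx(roll)).
In Python, from plant import ctrl gives the robot as it stands.
- The arm moves only by the tool apply_moves, never from a script. Its argument "deltas" is a list of rows, each an object with "fingers": the finger opening in mm, from 0 to 87.6; "delta_pos": the shift along the tool's x, y, z in mm, a list of three; "angular": the turn, a rotation vector about the tool's x, y, z in degrees, a list of three. A call has 1 to 10 rows; each row is the pose to reach, as a shift and turn from the pose commanded when the call began, along the tool's axes at that moment; what a row does not reach only later rows make up. A row lasts 1/10 s, in which the tool goes at most 50 mm and 8.59 degrees, less where a joint would pass 70% of its speed; a pose out of reach is approached as far as the arm can. A call with a gripper value outside its range is refused whole. The fingers move at their own pace and stop on an object; the grip force is fixed at half the most. Time passes only in rows, so rows that repeat a pose let the fingers close. It gives the time, the measured TCP pose, the force, the opening and the grip force at its end, in the units of the state.
- ctrl.get_obs(): the state, without advancing time (a new reading comes with each control period).
- ctrl.snapshot(name): name is "side" or "top" or "wrist"; returns the picture (384x512x3 uint8, red, green, blue); there is no depth.
- ctrl.camera_params(name): a dict with "fx", "fy", "cx", "cy" (pixels), "dist_coeffs" ([k1, k2, p1, p2, k3] as OpenCV has them; the pictures are not rectified), "cam_to_world" (4x4, takes a point from camera to world coordinates); the wrist camera has in their place "mount" (4x4, takes a point from camera to tool coordinates, whose origin is the TCP and whose axes are the flange's). Camera axes: x right, y up, looking along -z (the intrinsics and any distortion apply to the point x, -y, -z); pixel columns grow to the right and rows downward; lengths in m; the calibration is good to about 2 mm. A picture is of the moment at which its call begins: read the wrist's pose just before it. camera_params takes no time and is no camera call.
- ctrl.close_job(): hands the job in; it is judged then, once.
The state is a dict: "clock": time; "joint_pos": joint angles; "qvel": joint speeds; "tau": joint torques, N m; "tool_pos": TCP position; "orientation": TCP orientation; "force": force on the tool from outside, world axes, zero at the start; "moment": the same for the moment, N m; "opening": finger opening in m; "gripper_force": force on a finger pad.
Only numpy, scipy, OpenCV 4.12 (cv2) and the standard library are available. Lean on these libraries where they do the work, as an engineer would, in place of code of your own. Each camera call takes 0.05 s, during which the arm holds its last target. There are 200 camera calls.

## Task

Three thin aluminium specimen plates lie flush between the ribs of the raised loading block. Take the one with the single round window: slide it along its lane towards the robot until about a third of its length hangs over the block's open front edge, then grip the overhanging end by its two sides, lift it clear and lay it gently, flat on the floor of the steel tray, and let go. Do not let it fall on the bench, and leave the other two plates where they are.

Things in the scene. Friction and masses are not known exactly. Their poses are not given: they have to be found in the camera images.
- plate_round: the plate to move: bare aluminium, 96 x 50 x 4 mm (x, y, z), 45 g, one round through window of 30 mm diameter at its centre; the 33 mm at each end are solid. Origin at the centre of its underside, x along its length and the lane (-x end nearest the block's front edge), z up. Its lane varies.
- plate_two: same outline, 96 x 50 x 4 mm, but with two round windows of 18 mm diameter, 40 mm apart along x; origin and axes as for plate_round. To be left alone.
- plate_slot: same outline, 96 x 50 x 4 mm, but with one long slot of 60 x 14 mm along x; origin and axes as for plate_round. To be left alone.
- loading_block: fixed dark steel block, 130 x 184 mm (x, y), flat top 45 mm above the bench; origin on the bench under its centre. Front edge at x = -65 mm in its frame, open, facing the robot; stop bar 10 mm high at the rear, x = +59 to +65. Four ribs along x, 5 mm wide, 4 mm high (level with the plates), form lanes 53 mm wide, centred at y = -58, 0, +58. The plates lie on its top, set back from the edge.
- tray: fixed open steel tray, outside 170 x 130 mm (x, y) and 18 mm high, walls and floor 3 mm; origin on the bench under its centre, z up
Mind the look-alikes: they are no part of the job. Leave any blue or pink look-alike of the plate_round alone.

How it is judged:
By the outcome, as a careful person would: the job done as asked, in the order asked, and still so for the second after the job is handed in, with the robot touching nothing.
It also fails if it takes over 48 s, if anything falls off the work surface, if the arm or the gripper's body presses on something with over 40 N, if the wrist force passes 120 N, or if a joint passes its speed limit or range.

## Working session

There is one attempt and no reset: what is moved stays moved. The work goes in short steps, Python scripts to look and compute and a tool call to move; the robot and the scene stay as the last step left them, time stands still between calls to the robot, and variables do not carry over. Pictures are saved under pics/ and viewed, at most 12 in all, crops included, and the job is handed in when it is done.

Besides the shell and the picture viewer there is one more tool, called as name(argument=value, ...) on one line, values as JSON. apply_moves: Moves the arm, as the interface text tells. Its arguments: {"type":"object","properties":{"deltas":{"type":"array"}},"required":["deltas"]}

```bash
mkdir -p pics; ls
python3 - <<'E'
from plant import ctrl
import cv2
print(ctrl.get_obs())
for n in ("top","side"):
    cv2.imwrite(f"pics/{n}0.png",ctrl.snapshot(n)[:,:,::-1]); print(ctrl.camera_params(n))
print(ctrl.camera_params("wrist"),ctrl.hold_point_z)
E
```

```text
pics
{'clock': 0.0, 'joint_pos': array([-5.00151201e+01,  2.05905045e+01,  6.33975279e-01, -1.86458862e-02,
       -7.01367445e+01, -1.65071499e+01]), 'qvel': array([ 0.07567101, -0.0575645 , -0.09927288,  0.04076831,  0.00683312,
        0.00229844]), 'tau': array([ 6.29128613e-05, -5.82717025e+01,  2.93048269e+01,  6.99714661e+00,
        6.68754205e-03, -1.69274049e-04]), 'tool_pos': array([ 0.26868853, -0.61868381,  0.22563937]), 'orientation': array([ 1.79905590e+02, -9.69872904e-03, -1.56528612e+02]), 'force': array([0.19827115, 0.43364521, 0.46404575]), 'moment': array([-0.05407438,  0.02931539, -0.01787436]), 'gripper_force': 0.0, 'opening': 0.08770787012863672}
{'fx': 485.68370328260477, 'fy': 485.68370328260477, 'cx': 256.86072656618285, 'cy': 190.97820369968218, 'dist_coeffs': array([-0.16024845,  0.        ,  0.        ,  0.        ,  0.        ]), 'cam_to_world': array([[-0.02423635,  0.99566735, -0.08977259,  0.4265102 ],
       [-0.99964054, -0.0231072 ,  0.01359608, -0.04567742],
       [ 0.01146278,  0.09006984,  0.99586948,  1.06119631],
       [ 0.        ,  0.    
[... 335 characters left out ...]
,  0.82496391,  0.64049737],
       [ 0.01054386,  0.8264455 ,  0.56291799,  0.54951318],
       [ 0.        ,  0.        ,  0.        ,  1.        ]])}
{'fx': 275.0981278829379, 'fy': 275.0981278829379, 'cx': 257.5045811127423, 'cy': 193.3765274902465, 'dist_coeffs': array([-0.02011838,  0.        ,  0.        ,  0.        ,  0.        ]), 'mount': array([[-8.41106877e-04,  9.66753165e-01,  2.55710013e-01,
         6.96047995e-02],
       [ 9.99999540e-01,  9.30847226e-04, -2.29920645e-04,
         1.55925263e-03],
       [-4.60303468e-04,  2.55709702e-01, -9.66753503e-01,
        -1.56207132e-01],
       [ 0.00000000e+00,  0.00000000e+00,  0.00000000e+00,
         1.00000000e+00]])} 0.0188
```

View pics/top0.png

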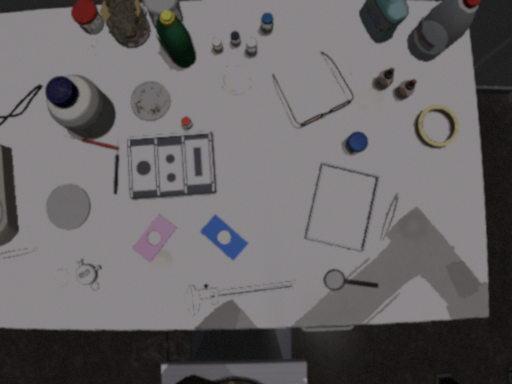

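View pics/side0.png

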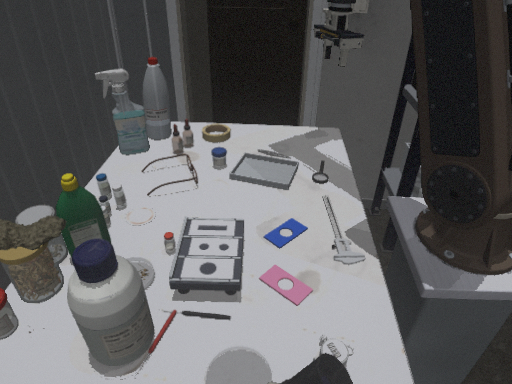

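The top view shows the block at about (128–215, 132–198). The round-window plate is in its left lane (+y), window at about (144,168). The tray is at about (307–377, 163–250). The blue and pink pieces are decoys. Next I'll enlarge the block and tray to get exact corners.

```bash
cat > h.py <<'E'
import numpy as np, cv2
from plant import ctrl
from scipy.spatial.transform import Rotation as R
def wristT(o):
    T=np.eye(4);T[:3,:3]=R.from_euler('xyz',o['orientation'],degrees=True).as_matrix();T[:3,3]=o['tool_pos'];return T
def cam(n,o=None):
    p=ctrl.camera_params(n); K=np.array([[p['fx'],0,p['cx']],[0,p['fy'],p['cy']],[0,0,1]])
    return K,p['dist_coeffs'],(p['cam_to_world'] if n!='wrist' else wristT(o)@p['mount'])
def px2w(n,px,z,o=None):
    K,d,T=cam(n,o); u=cv2.undistortPoints(np.array(px,float).reshape(-1,1,2),K,d)[:,0]
    r=np.c_[u[:,0],-u[:,1],-np.ones(len(u))]@T[:3,:3].T
    return T[:3,3]+r*((z-T[2,3])/r[:,2])[:,None]
def w2px(n,P,o=None):
    K,d,T=cam(n,o); c=(np.array(P,float)-T[:3,3])@T[:3,:3]
    return cv2.projectPoints(c*[1,-1,-1],np.zeros(3),np.zeros(3),K,d)[0][:,0]
E
python3 - <<'E'
import cv2,numpy as np
from h import *
i=cv2.imread('pics/top0.png')
a=cv2.resize(i[125:205,120:220],None,fx=4,fy=4,interpolation=2); b=cv2.resize(i[157:257,297:387],None,fx=4,fy=4,interpolation=2)
a=cv2.copyMakeBorder(a,0,80,0,0,0);cv2.imwrite('pics/z.png',np.hstack([a,b]))
print(px2w('top',[[128,135],[213,132],[215,195],[130,198],[144,168]],.049))
print(px2w('top',[[322,164],[378,178],[361,250],[306,239]],.018))
E
```

```text
[[0.64427823 0.21303177 0.049     ]
 [0.64551868 0.0304965  0.049     ]
 [0.51134234 0.02824587 0.049     ]
 [0.50910465 0.20813728 0.049     ]
 [0.57208949 0.17803148 0.049     ]]
[[ 0.57625139 -0.20322809  0.018     ]
 [ 0.54293292 -0.3259667   0.018     ]
 [ 0.38736976 -0.28169578  0.018     ]
 [ 0.41460632 -0.16289255  0.018     ]]
```

View pics/z.png

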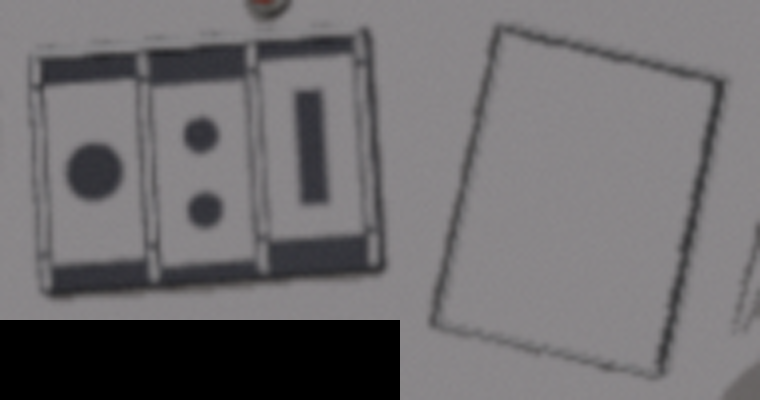

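The crop puts the block corners at about px (128,137.5), (211.8,132.5), (215.8,192.5), (131.3,198.8), the round window at (143.8,167.8), and the tray corners at (321.8,163.8), (378,177), (362,251), (305.5,238). I'll fit the poses and check the clearance to the big bottle.

Run:
```python
from h import *
np.set_printoptions(precision=4,suppress=True)
def fit(px,z,w,l):
    P=px2w('top',px,z)[:,:2]; c=P.mean(0); ax=(P[0]+P[1]-P[2]-P[3])/2; ay=(P[0]+P[3]-P[1]-P[2])/2
    yaw=np.degrees(np.arctan2(ax[1]-ay[0]*1,ax[0]+ay[1])); print(c,yaw,np.hypot(*ax),np.hypot(*ay)); return c,yaw
c,y=fit([[128,137.5],[211.8,132.5],[215.8,192.5],[131.3,198.8]],.047,0,0)
w=px2w('top',[[143.8,167.8]],.049)[0,:2]
a=np.radians(y);Rm=np.array([[np.cos(a),-np.sin(a)],[np.sin(a),np.cos(a)]])
print('window',w,'in block',Rm.T@(w-c))
fit([[321.8,163.8],[378,177],[362,251],[305.5,238]],.018,0,0)
print('bottle side base',px2w('side',[[85,330],[120,370],[152,335]],0.0))
print('bottle top cap',px2w('top',[[62,90]],.2), 'body',px2w('top',[[103,110],[80,138]],.12))
print('arm target for hover', np.r_[c+Rm@[0.03,.058],.2])
```

```text
[0.5771 0.1198] 2.692773480248531 0.13016529743160285 0.17990047980898655
window [0.5725 0.1785] in block [-0.0018  0.0588]
[ 0.4809 -0.2436] -14.522080968640383 0.16527725147774228 0.12661092151993247
bottle side base [[0.7735 0.3014 0.    ]
 [0.6866 0.3653 0.    ]
 [0.6537 0.2986 0.    ]]
bottle top cap [[0.7025 0.3028 0.2   ]] body [[0.6821 0.247  0.12  ]
 [0.6263 0.2936 0.12  ]]
arm target for hover [0.6043 0.1791 0.2   ]
```

apply_moves(deltas=[{"fingers": 0, "delta_pos": [-563, 616, 26], "angular": [0, 0, 20.8]}, {"fingers": 0, "delta_pos": [-563, 616, 26], "angular": [0, 0, 20.8]}, {"fingers": 0, "delta_pos": [-563, 616, 26], "angular": [0, 0, 20.8]}, {"fingers": 0, "delta_pos": [-563, 616, 26], "angular": [0, 0, 20.8]}, {"fingers": 0, "delta_pos": [-563, 616, 26], "angular": [0, 0, 20.8]}, {"fingers": 0, "delta_pos": [-563, 616, 26], "angular": [0, 0, 20.8]}, {"fingers": 0, "delta_pos": [-563, 616, 26], "angular": [0, 0, 20.8]}, {"fingers": 0, "delta_pos": [-563, 616, 26], "angular": [0, 0, 20.8]}, {"fingers": 0, "delta_pos": [-563, 616, 26], "angular": [0, 0, 20.8]}, {"fingers": 0, "delta_pos": [-563, 616, 26], "angular": [0, 0, 20.8]}])

```text
clock: 1.1
tool_pos: [0.4307, -0.1458, 0.2111]
orientation: [180.0, 0.0, -177.3]
force: [1.7, -0.6, 0.0]
opening: 0.0135
gripper_force: 0.0
```

apply_moves(deltas=[{"fingers": 0, "delta_pos": [-124, 310, 11], "angular": [0, 0, 0]}, {"fingers": 0, "delta_pos": [-124, 310, 11], "angular": [0, 0, 0]}, {"fingers": 0, "delta_pos": [-124, 310, 11], "angular": [0, 0, 0]}, {"fingers": 0, "delta_pos": [-124, 310, 11], "angular": [0, 0, 0]}, {"fingers": 0, "delta_pos": [-124, 310, 11], "angular": [0, 0, 0]}, {"fingers": 0, "delta_pos": [-124, 310, 11], "angular": [0, 0, 0]}, {"fingers": 0, "delta_pos": [-124, 310, 11], "angular": [0, 0, 0]}, {"fingers": 0, "delta_pos": [-124, 310, 11], "angular": [0, 0, 0]}, {"fingers": 0, "delta_pos": [-124, 310, 11], "angular": [0, 0, 0]}, {"fingers": 0, "delta_pos": [-124, 310, 11], "angular": [0, 0, 0]}])

```text
clock: 2.1
tool_pos: [0.5396, 0.1669, 0.1998]
orientation: [-180.0, -0.0, -177.3]
force: [-0.2, 0.4, -0.3]
opening: 0.0002
gripper_force: 0.0
```

Run:
```python
from h import *
import pickle
o=ctrl.get_obs();im=ctrl.snapshot('wrist');cv2.imwrite('pics/w1.png',im[:,:,::-1]);pickle.dump(o,open('o1.pkl','wb'));print(o['tool_pos'],o['orientation'],o['opening'],o['qvel'])
```

```text
[0.539615   0.16693673 0.19978339] [-1.79977674e+02 -4.39513421e-02 -1.77340015e+02] 0.00023376134655793873 [-0.64196102 -0.68162748 -0.09335451  0.06758785  0.09804058 -0.07594595]
```

View pics/w1.png

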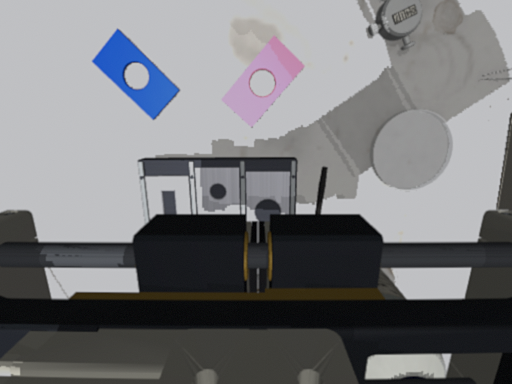

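The wrist view has the robot side at the top. The block front edge runs at row ~160, cols 141–297. The round plate's front edge is at row ~173, between ribs at cols ~245 and ~291. The window is at ~(267,210), partly hidden by the fingers.

Run:
```python
from h import *
import pickle
np.set_printoptions(precision=4,suppress=True)
o=pickle.load(open('o1.pkl','rb'))
print(px2w('wrist',[[141,160],[297,159],[246,173],[291,173],[267,200]],.049,o))
print('tcp px',w2px('wrist',[o['tool_pos']],o))
i=cv2.imread('pics/w1.png'); g=cv2.cvtColor(i,6)
print('col268',g[150:214,268]); print('row185',g[185,236:302])
cv2.imwrite('pics/w1z.png',cv2.resize(i[145:265,130:310],None,fx=4.4,fy=4.4,interpolation=2))
```

```text
[[0.5177 0.0361 0.049 ]
 [0.5088 0.2108 0.049 ]
 [0.5272 0.1544 0.049 ]
 [0.5249 0.2053 0.049 ]
 [0.5579 0.1799 0.049 ]]
tcp px [[255.6351 238.7088]]
col268 [136 135 136 136 137 141 126  62  19  34  43  44  45  45  45  45  45  47
  44  43  50  92 141 149 146 145 145 145 145 144 145 146 145 145 146 145
 146 144 145 145 145 145 145 145 146 145 141 130 111  65  36  36  38  39
  39  39  39  39  37  48  66  71  70  70]
row185 [140 144 137  84  65 108 117 117 106  75 114 140 142 141 140 141 142 144
 144 143 144 144 145 144 142 143 141 142 144 144 141 142 145 146 143 143
 143 144 144 144 144 146 147 146 147 147 146 142 146 146 143 146 144 113
  70 103 119 121 112  56  75 133 143 140 142 141]
```

View pics/w1z.png

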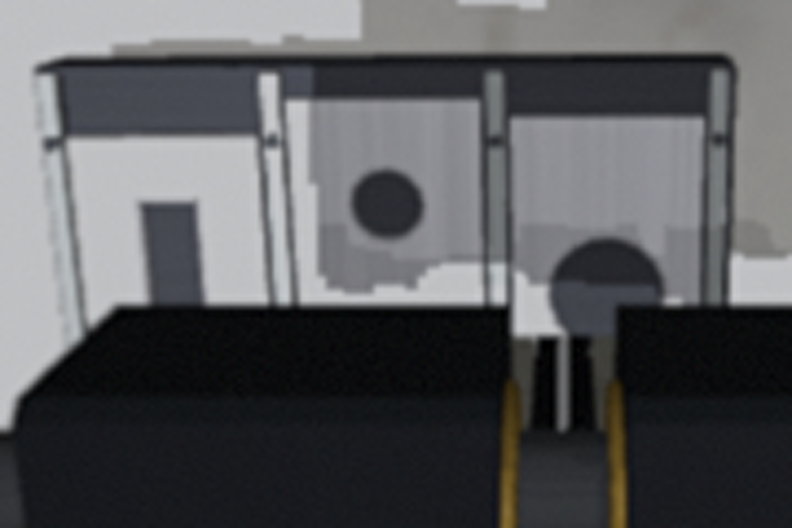

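The finger tips are only about 10–12 mm wide together, so when closed they fit inside the 30 mm window. I'll pull the plate by the window rim. The window is at about (0.574, 0.180), so I'll hover just above it first.

apply_moves(deltas=[{"fingers": 0, "delta_pos": [-35, 11.5, 20], "angular": [0, 0, 0]}, {"fingers": 0, "delta_pos": [-35, 11.5, 60], "angular": [0, 0, 0]}, {"fingers": 0, "delta_pos": [-35, 11.5, 100], "angular": [0, 0, 0]}, {"fingers": 0, "delta_pos": [-35, 11.5, 130], "angular": [0, 0, 0]}, {"fingers": 0, "delta_pos": [-35, 11.5, 145], "angular": [0, 0, 0]}, {"fingers": 0, "delta_pos": [-35, 11.5, 145], "angular": [0, 0, 0]}, {"fingers": 0, "delta_pos": [-35, 11.5, 145], "angular": [0, 0, 0]}])

```text
clock: 2.85
tool_pos: [0.5749, 0.1802, 0.0558]
orientation: [-180.0, 0.0, -177.4]
force: [-0.6, 1.1, 1.2]
opening: 0.0002
gripper_force: 0.0
```

Run:
```python
from h import *
o=ctrl.get_obs();im=ctrl.snapshot('wrist')[:,:,::-1];s=ctrl.snapshot('side')[:,:,::-1]
a=im[60:300,150:400];b=cv2.resize(s[200:300,160:270],None,fx=3,fy=3,interpolation=2)
a=cv2.resize(a,None,fx=1.6,fy=1.6);a=cv2.copyMakeBorder(a,0,max(0,b.shape[0]-a.shape[0]),0,0,0);b=cv2.copyMakeBorder(b,0,a.shape[0]-b.shape[0],0,0,0)
cv2.imwrite('pics/w2.png',np.hstack([a,b]));print(o['tool_pos'],o['force'],o['opening'],w2px('wrist',[o['tool_pos']],o))
```

```text
[0.57490016 0.18015774 0.05581158] [-0.55957547  1.06903636  1.24291472] 0.000167374782999044 [[255.63881349 238.71390068]]
```

View pics/w2.png

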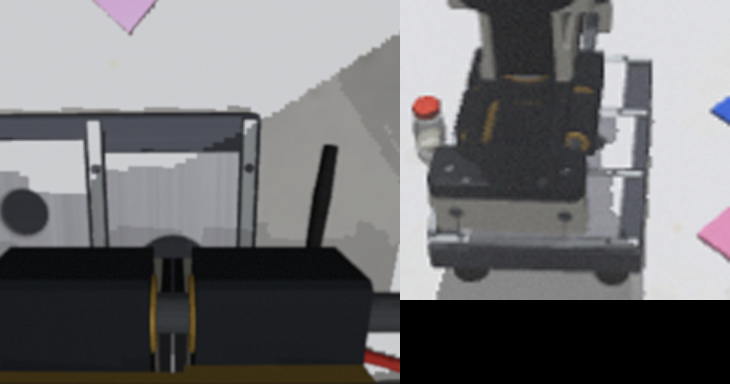

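The fingers are centred on the window sideways (crop col ~173), and the window's front rim is visible ahead of them. Descending slowly.

apply_moves(deltas=[{"fingers": 0, "delta_pos": [0, 0, 4], "angular": [0, 0, 0]}, {"fingers": 0, "delta_pos": [0, 0, 6], "angular": [0, 0, 0]}, {"fingers": 0, "delta_pos": [0, 0, 7.5], "angular": [0, 0, 0]}, {"fingers": 0, "delta_pos": [0, 0, 8.5], "angular": [0, 0, 0]}, {"fingers": 0, "delta_pos": [0, 0, 8.5], "angular": [0, 0, 0]}])

```text
clock: 3.45
tool_pos: [0.5749, 0.181, 0.0474]
orientation: [180.0, 0.0, -177.3]
force: [-2.2, 0.3, 8.1]
opening: 0.0003
gripper_force: 3.5
```

apply_moves(deltas=[{"fingers": 0, "delta_pos": [2, 0, -0.3], "angular": [0, 0, 0]}, {"fingers": 0, "delta_pos": [4, 0, -0.3], "angular": [0, 0, 0]}, {"fingers": 0, "delta_pos": [7, 0, -0.3], "angular": [0, 0, 0]}, {"fingers": 0, "delta_pos": [10, 0, -0.3], "angular": [0, 0, 0]}, {"fingers": 0, "delta_pos": [12, 0, -0.3], "angular": [0, 0, 0]}])

```text
clock: 3.95
tool_pos: [0.5634, 0.1807, 0.0476]
orientation: [180.0, 0.1, -177.3]
force: [4.1, -0.6, 4.7]
opening: 0.0007
gripper_force: 2.8
```

Run:
```python
from h import *
o=ctrl.get_obs();im=ctrl.snapshot('wrist')[:,:,::-1]
g=cv2.cvtColor(im,6);print(o['tool_pos'],o['force'],o['gripper_force'])
c=285;print(g[120:215,c].tolist())
cv2.imwrite('pics/w3.png',cv2.resize(im[100:300,150:400],None,fx=3,fy=3,interpolation=2))
```

```text
[0.56335111 0.18073725 0.04758773] [ 4.10433688 -0.55677895  4.72363254] 2.766834478461533
[199, 201, 200, 200, 200, 200, 200, 199, 201, 200, 200, 200, 201, 201, 201, 200, 200, 200, 201, 201, 203, 192, 148, 135, 138, 139, 141, 144, 130, 64, 17, 21, 33, 39, 44, 48, 51, 73, 117, 148, 150, 149, 149, 150, 148, 149, 150, 149, 149, 149, 149, 149, 149, 149, 148, 148, 147, 147, 147, 147, 148, 148, 148, 148, 146, 149, 149, 148, 148, 147, 148, 148, 147, 147, 146, 146, 147, 146, 147, 147, 147, 143, 133, 129, 130, 130, 130, 130, 129, 130, 129, 131, 132, 120, 64]
```

View pics/w3.png

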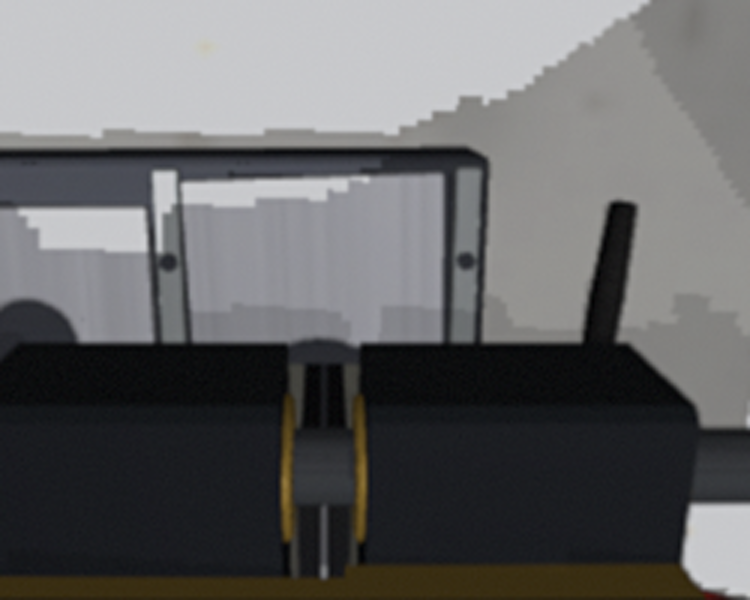

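The plate is moving with the fingers: its front edge is at image row ~158 and the block edge at row ~149.5. I'll work out the remaining slide.

Run:
```python
from h import *
o=ctrl.get_obs();o['tool_pos']=np.array([.5634,.1807,.0476])
print(px2w('wrist',[[285,157.7]],.049,o),px2w('wrist',[[285,149.5]],.045,o))
print(px2w('wrist',[[257,214.5]],.049,o))
```

```text
[[0.51270766 0.19498895 0.049     ]] [[0.50852365 0.19508076 0.045     ]]
[[0.54716418 0.18079551 0.049     ]]
```

apply_moves(deltas=[{"fingers": 0, "delta_pos": [4, 0, 0], "angular": [0, 0, 0]}, {"fingers": 0, "delta_pos": [8, 0, 0], "angular": [0, 0, 0]}, {"fingers": 0, "delta_pos": [13, 0, 0], "angular": [0, 0, 0]}, {"fingers": 0, "delta_pos": [18, 0, 0], "angular": [0, 0, 0]}, {"fingers": 0, "delta_pos": [23, 0, 0], "angular": [0, 0, 0]}, {"fingers": 0, "delta_pos": [28, 0, 0], "angular": [0, 0, 0]}, {"fingers": 0, "delta_pos": [32, 0, 0], "angular": [0, 0, 0]}, {"fingers": 0, "delta_pos": [34, 0, 0], "angular": [0, 0, 0]}, {"fingers": 0, "delta_pos": [36, 0, 0], "angular": [0, 0, 0]}, {"fingers": 0, "delta_pos": [36, 0, 0], "angular": [0, 0, 0]}])

```text
clock: 5.0
tool_pos: [0.5271, 0.179, 0.0475]
orientation: [180.0, 0.1, -177.3]
force: [2.7, 0.5, 6.0]
opening: 0.0003
gripper_force: 2.9
```

Run:
```python
from h import *
o=ctrl.get_obs();im=ctrl.snapshot('wrist')[:,:,::-1]
print(o['tool_pos'],o['force'],o['gripper_force'])
cv2.imwrite('pics/w4.png',cv2.resize(im[80:280,150:400],None,fx=3,fy=3,interpolation=2))
```

```text
[0.5271332  0.17902418 0.04752166] [2.69476741 0.54099535 5.95152776] 2.900257727742428
```

View pics/w4.png

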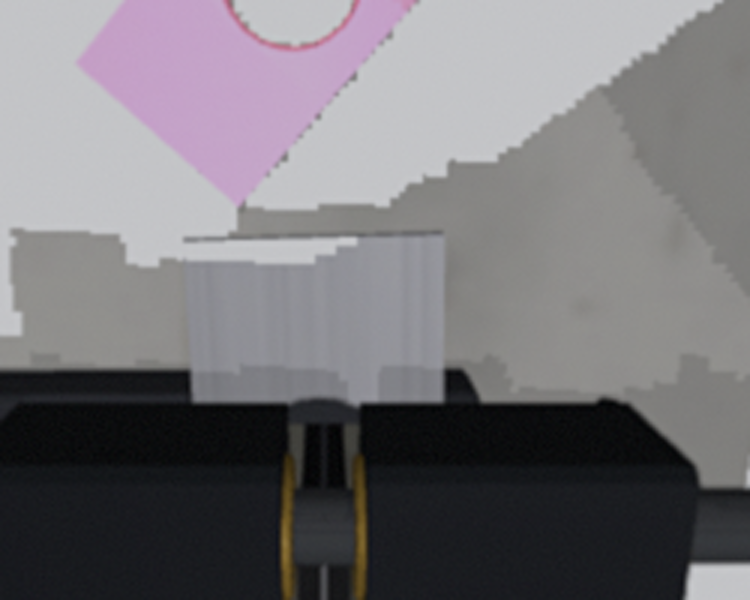

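The front edge is at image row ~158, so it moved the full 36 mm and overhangs by about 32 mm. Now I'll withdraw the fingers straight up and open them.

apply_moves(deltas=[{"fingers": 0, "delta_pos": [-1.5, 0, -1], "angular": [0, 0, 0]}, {"fingers": 0, "delta_pos": [-1.5, 0, -3], "angular": [0, 0, 0]}, {"fingers": 0, "delta_pos": [-1.5, 0, -6], "angular": [0, 0, 0]}, {"fingers": 0, "delta_pos": [-1.5, 0, -12], "angular": [0, 0, 0]}, {"fingers": 80, "delta_pos": [-1.5, 0, -30], "angular": [0, 0, 0]}, {"fingers": 80, "delta_pos": [15, 0, -40], "angular": [0, 0, 0]}, {"fingers": 80, "delta_pos": [35, 0, -40], "angular": [0, 0, 0]}, {"fingers": 80, "delta_pos": [35, 0, -40], "angular": [0, 0, 0]}, {"fingers": 80, "delta_pos": [35, 0, -40], "angular": [0, 0, 0]}, {"fingers": 80, "delta_pos": [35, 0, -40], "angular": [0, 0, 0]}])

```text
clock: 6.05
tool_pos: [0.4921, 0.1771, 0.087]
orientation: [180.0, 0.0, -177.3]
force: [0.7, 1.0, -0.3]
opening: 0.0431
gripper_force: 0.0
```

Run:
```python
from h import *
o=ctrl.get_obs();im=ctrl.snapshot('wrist')[:,:,::-1]; s=ctrl.snapshot('side')[:,:,::-1]
print(o['tool_pos'],o['orientation'],o['force'],o['opening'])
np.set_printoptions(precision=4,suppress=True)
import pickle;pickle.dump(o,open('o5.pkl','wb'))
b=cv2.resize(s[190:310,160:290],None,fx=3,fy=3,interpolation=2); a=cv2.resize(im[120:300,140:370],None,fx=1.8,fy=2)
cv2.imwrite('pics/w5.png',np.hstack([a,b[:360]]))
```

```text
[0.49205931 0.17705203 0.08697253] [ 1.79999294e+02  1.24870290e-02 -1.77313359e+02] [ 0.69506253  1.03334609 -0.29520259] 0.04314464945980809
```

View pics/w5.png

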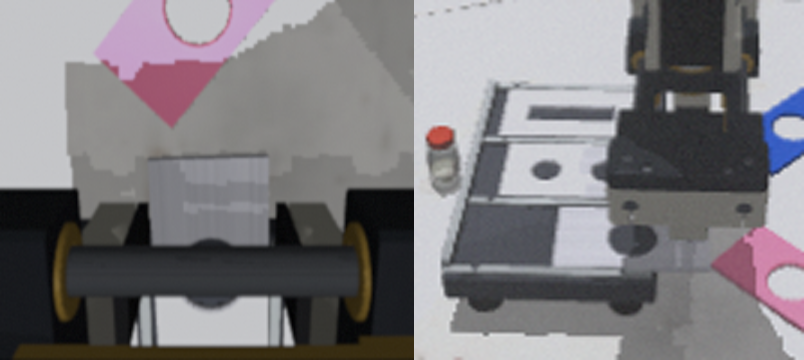

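The plate has slid out and overhangs. Its front edge is at image ~(255.8,198.5), centred between the fingers, and the neighbouring plates haven't moved. Checking the front edge's x position and the tilt before gripping.

Run:
```python
from h import *
import pickle;o=pickle.load(open('o5.pkl','rb'))
print(px2w('wrist',[[223,199],[255.8,198.5],[289,197.5],[257.5,245]],.049,o))
```

```text
[[0.47869443 0.15222795 0.049     ]
 [0.47720395 0.17627095 0.049     ]
 [0.47532373 0.20055389 0.049     ]
 [0.51427423 0.17922779 0.049     ]]
```

apply_moves(deltas=[{"fingers": 80, "delta_pos": [0, 0, 0], "angular": [0, 0, 0]}, {"fingers": 80, "delta_pos": [0, 0, 0], "angular": [0, 0, 0]}, {"fingers": 80, "delta_pos": [0, 0, 0], "angular": [0, 0, 0]}, {"fingers": 80, "delta_pos": [0, 0, 0], "angular": [0, 0, 0]}])

```text
clock: 6.55
tool_pos: [0.4917, 0.1768, 0.0868]
orientation: [-180.0, -0.0, -177.3]
force: [0.2, -0.3, 1.0]
opening: 0.0791
gripper_force: 0.0
```

apply_moves(deltas=[{"fingers": 80, "delta_pos": [0, 0, 15], "angular": [0, 0, 0]}, {"fingers": 80, "delta_pos": [0, 0, 30], "angular": [0, 0, 0]}, {"fingers": 80, "delta_pos": [0, 0, 38], "angular": [0, 0, 0]}, {"fingers": 80, "delta_pos": [0, 0, 41.5], "angular": [0, 0, 0]}, {"fingers": 80, "delta_pos": [0, 0, 41.5], "angular": [0, 0, 0]}, {"fingers": 40, "delta_pos": [0, 0, 41.5], "angular": [0, 0, 0]}, {"fingers": 40, "delta_pos": [0, 0, 41.5], "angular": [0, 0, 0]}, {"fingers": 40, "delta_pos": [0, 0, 41.5], "angular": [0, 0, 0]}, {"fingers": 40, "delta_pos": [0, 0, 41.5], "angular": [0, 0, 0]}, {"fingers": 40, "delta_pos": [0, 0, 41.5], "angular": [0, 0, 0]}])

```text
clock: 7.55
tool_pos: [0.4917, 0.177, 0.0456]
orientation: [180.0, 0.0, -177.3]
force: [0.2, 0.4, 0.2]
opening: 0.0489
gripper_force: 30.0
```

apply_moves(deltas=[{"fingers": 40, "delta_pos": [0, 0, -2], "angular": [0, 0, 0]}, {"fingers": 40, "delta_pos": [0, 0, -5], "angular": [0, 0, 0]}, {"fingers": 40, "delta_pos": [0, 0, -10], "angular": [0, 0, 0]}, {"fingers": 40, "delta_pos": [0, 0, -18], "angular": [0, 0, 0]}, {"fingers": 40, "delta_pos": [0, 0, -28], "angular": [0, 0, 0]}, {"fingers": 40, "delta_pos": [0, 0, -40], "angular": [0, 0, 0]}, {"fingers": 40, "delta_pos": [0, 0, -52], "angular": [0, 0, 0]}, {"fingers": 40, "delta_pos": [0, 0, -60], "angular": [0, 0, 0]}, {"fingers": 40, "delta_pos": [0, 0, -60], "angular": [0, 0, 0]}])

```text
clock: 8.45
tool_pos: [0.4924, 0.1775, 0.107]
orientation: [179.9, 0.1, -177.3]
force: [0.1, 0.2, -0.4]
opening: 0.0489
gripper_force: 30.0
```

Run:
```python
from h import *
o=ctrl.get_obs();im=ctrl.snapshot('wrist')[:,:,::-1]; s=ctrl.snapshot('side')[:,:,::-1]
print(o['tool_pos'],o['force'],o['moment'],o['opening'])
b=cv2.resize(s[170:300,160:290],None,fx=3,fy=3,interpolation=2); a=cv2.resize(im[120:300,140:370],None,fx=1.8,fy=390/180)
cv2.imwrite('pics/w6.png',np.hstack([a,b]))
```

```text
[0.49235817 0.17747765 0.10702051] [ 0.06819325  0.19734808 -0.39220241] [ 0.00063549  0.00587842 -0.02819942] 0.04893863424588115
```

View pics/w6.png

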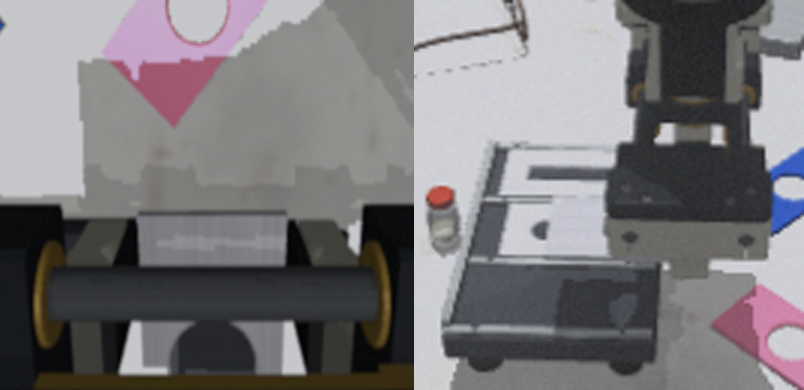

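The plate is held level and clear of the block; the other two are still in place. Carrying it to the tray.

apply_moves(deltas=[{"fingers": 40, "delta_pos": [2, -10, -5], "angular": [0, 0, 0.5]}, {"fingers": 40, "delta_pos": [5, -30, -5], "angular": [0, 0, 1.5]}, {"fingers": 40, "delta_pos": [10, -62, -5], "angular": [0, 0, 3]}, {"fingers": 40, "delta_pos": [16, -100, -5], "angular": [0, 0, 5]}, {"fingers": 40, "delta_pos": [22, -140, -5], "angular": [0, 0, 7]}, {"fingers": 40, "delta_pos": [28, -180, -5], "angular": [0, 0, 9]}, {"fingers": 40, "delta_pos": [34, -220, -5], "angular": [0, 0, 11]}, {"fingers": 40, "delta_pos": [40, -260, -5], "angular": [0, 0, 12.5]}, {"fingers": 40, "delta_pos": [46, -300, -5], "angular": [0, 0, 14]}, {"fingers": 40, "delta_pos": [52, -335, -5], "angular": [0, 0, 15.5]}])

```text
clock: 9.55
tool_pos: [0.4536, -0.1629, 0.1102]
orientation: [-180.0, -0.0, 167.0]
force: [0.2, -0.7, -0.7]
opening: 0.0492
gripper_force: 30.0
```

apply_moves(deltas=[{"fingers": 40, "delta_pos": [-5, -30, 0], "angular": [0, 0, 0.5]}, {"fingers": 40, "delta_pos": [-9, -53, 0], "angular": [0, 0, 1]}, {"fingers": 40, "delta_pos": [-11, -66, 5], "angular": [0, 0, 1.5]}, {"fingers": 40, "delta_pos": [-11.4, -71.5, 15], "angular": [0, 0, 1.5]}, {"fingers": 40, "delta_pos": [-11.4, -71.5, 28], "angular": [0, 0, 1.5]}, {"fingers": 40, "delta_pos": [-11.4, -71.5, 40], "angular": [0, 0, 1.5]}, {"fingers": 40, "delta_pos": [-11.4, -71.5, 50], "angular": [0, 0, 1.5]}, {"fingers": 40, "delta_pos": [-11.4, -71.5, 55], "angular": [0, 0, 1.5]}, {"fingers": 40, "delta_pos": [-11.4, -71.5, 55], "angular": [0, 0, 1.5]}])

```text
clock: 10.45
tool_pos: [0.4502, -0.232, 0.0545]
orientation: [-180.0, -0.1, 165.7]
force: [0.3, 0.5, -0.4]
opening: 0.049
gripper_force: 30.0
```

Run:
```python
from h import *
o=ctrl.get_obs();im=ctrl.snapshot('wrist')[:,:,::-1]; s=ctrl.snapshot('side')[:,:,::-1]
print(o['tool_pos'],o['orientation'],o['force'],o['opening'])
b=cv2.resize(s[110:240,200:340],None,fx=2.8,fy=3,interpolation=2); a=cv2.resize(im[60:300,60:450],None,fx=1,fy=390/240)
cv2.imwrite('pics/w7.png',np.hstack([a,b]))
```

```text
[ 0.45015622 -0.23195193  0.05445599] [-1.79988908e+02 -9.51374876e-02  1.65720173e+02] [ 0.32721825  0.52356132 -0.38821526] 0.04897484422548651
```

View pics/w7.png

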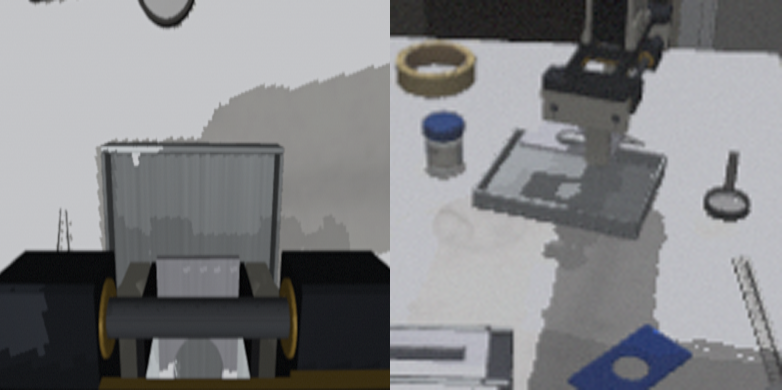

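The tray is centred under the plate in x, and about 3 mm towards tool −y. I'll correct that while lowering.

apply_moves(deltas=[{"fingers": 40, "delta_pos": [0, -3, 8], "angular": [0, 0, 0]}, {"fingers": 40, "delta_pos": [0, -3, 18], "angular": [0, 0, 0]}, {"fingers": 40, "delta_pos": [0, -3, 28], "angular": [0, 0, 0]}, {"fingers": 40, "delta_pos": [0, -3, 36], "angular": [0, 0, 0]}, {"fingers": 40, "delta_pos": [0, -3, 42], "angular": [0, 0, 0]}, {"fingers": 40, "delta_pos": [0, -3, 45], "angular": [0, 0, 0]}, {"fingers": 40, "delta_pos": [0, -3, 46.5], "angular": [0, 0, 0]}, {"fingers": 40, "delta_pos": [0, -3, 47.5], "angular": [0, 0, 0]}, {"fingers": 40, "delta_pos": [0, -3, 47.5], "angular": [0, 0, 0]}])

```text
clock: 11.45
tool_pos: [0.45, -0.2353, 0.008]
orientation: [180.0, 0.0, 165.7]
force: [0.1, -0.4, -1.1]
opening: 0.0492
gripper_force: 30.0
```

apply_moves(deltas=[{"fingers": 40, "delta_pos": [0, 0, 0.6], "angular": [0, 0, 0]}, {"fingers": 40, "delta_pos": [0, 0, 1.2], "angular": [0, 0, 0]}, {"fingers": 40, "delta_pos": [0, 0, 1.6], "angular": [0, 0, 0]}, {"fingers": 40, "delta_pos": [0, 0, 1.6], "angular": [0, 0, 0]}])

```text
clock: 11.85
tool_pos: [0.4499, -0.2353, 0.0063]
orientation: [180.0, 0.0, 165.7]
force: [-0.3, -0.0, 0.2]
opening: 0.0492
gripper_force: 30.0
```

apply_moves(deltas=[{"fingers": 40, "delta_pos": [0, 0, 0.5], "angular": [0, 0, 0]}, {"fingers": 40, "delta_pos": [0, 0, 1.0], "angular": [0, 0, 0]}, {"fingers": 40, "delta_pos": [0, 0, 1.0], "angular": [0, 0, 0]}])

```text
clock: 12.15
tool_pos: [0.4498, -0.2353, 0.0052]
orientation: [-180.0, -0.0, 165.7]
force: [0.0, 0.1, 0.2]
opening: 0.0489
gripper_force: 30.0
```

apply_moves(deltas=[{"fingers": 40, "delta_pos": [0, 0, 0.5], "angular": [0, 0, 0]}, {"fingers": 40, "delta_pos": [0, 0, 1.0], "angular": [0, 0, 0]}, {"fingers": 40, "delta_pos": [0, 0, 1.0], "angular": [0, 0, 0]}])

```text
clock: 12.45
tool_pos: [0.4498, -0.2353, 0.0042]
orientation: [-180.0, -0.0, 165.7]
force: [0.4, 0.2, -0.8]
opening: 0.049
gripper_force: 30.0
```

apply_moves(deltas=[{"fingers": 40, "delta_pos": [0, 0, 0.4], "angular": [0, 0, 0]}, {"fingers": 40, "delta_pos": [0, 0, 0.7], "angular": [0, 0, 0]}, {"fingers": 40, "delta_pos": [0, 0, 0.7], "angular": [0, 0, 0]}])

```text
clock: 12.75
tool_pos: [0.4499, -0.2353, 0.0036]
orientation: [-180.0, 0.0, 165.7]
force: [-0.1, 0.5, 1.1]
opening: 0.0493
gripper_force: 30.0
```

The reading is at the expected floor height with a slight upward force. Releasing, with the opening limited so the fingers clear the tray walls, then retreating.

apply_moves(deltas=[{"fingers": 52, "delta_pos": [0, 0, 0], "angular": [0, 0, 0]}, {"fingers": 58, "delta_pos": [0, 0, 0], "angular": [0, 0, 0]}, {"fingers": 60, "delta_pos": [0, 0, 0], "angular": [0, 0, 0]}, {"fingers": 60, "delta_pos": [0, 0, 0], "angular": [0, 0, 0]}, {"fingers": 60, "delta_pos": [0, 0, -5], "angular": [0, 0, 0]}, {"fingers": 60, "delta_pos": [0, 0, -20], "angular": [0, 0, 0]}, {"fingers": 60, "delta_pos": [0, 0, -50], "angular": [0, 0, 0]}, {"fingers": 60, "delta_pos": [0, 0, -100], "angular": [0, 0, 0]}, {"fingers": 60, "delta_pos": [0, 0, -140], "angular": [0, 0, 0]}, {"fingers": 60, "delta_pos": [0, 0, -140], "angular": [0, 0, 0]}])

```text
clock: 13.75
tool_pos: [0.4533, -0.2362, 0.1499]
orientation: [180.0, 0.6, 165.7]
force: [-0.6, 0.1, -1.1]
opening: 0.0598
gripper_force: 0.0
```

Run:
```python
from h import *
o=ctrl.get_obs();s=ctrl.snapshot('side')[:,:,::-1]
print(o['tool_pos'],o['opening'],o['force'])
cv2.imwrite('pics/w8.png',cv2.resize(s[110:300,160:340],None,fx=3,fy=3,interpolation=2))
```

```text
[ 0.45327159 -0.23621019  0.1498713 ] 0.05983397237560649 [-0.60503564  0.0636044  -1.09078712]
```

View pics/w8.png

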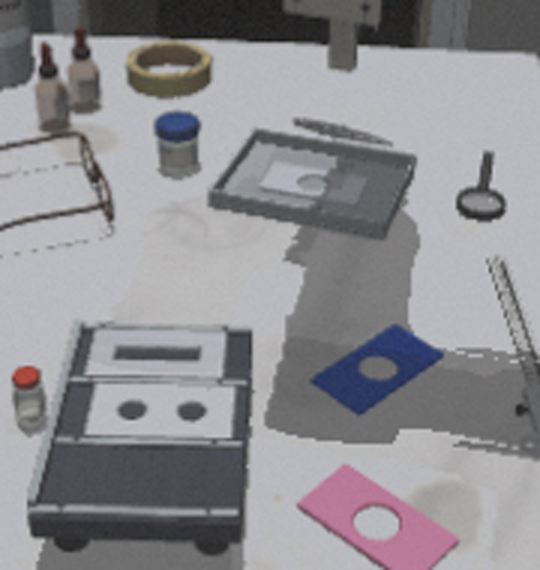

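The round-window plate lies flat in the tray, with its window at crop (312,183). The other two plates haven't moved, and the gripper is well clear.

```bash
python3 -c "
from plant import ctrl
print(ctrl.close_job())"
```

```text
the job is handed in; nothing more can be done
None
```

The round-window plate is lying flat on the tray floor and released, the other two plates are where they were, and the job was handed in at about 14 s.

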